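# Snap the parts tins shut, heft them and hold up the heaviest

### The arm

A 6-joint arm with a two-finger parallel gripper is mounted at the origin on the work surface. World frame = base frame: x ahead of the robot, y to its left, z up, the work surface at z = 0. Lengths are in mm, angles in rad, forces in N, time in s.
With the tool pointing down it reaches from about 375 to 975 mm from the base axis. Payload 3.8 kg.
Tool frame: the origin (TCP) lies at the very end of the fingers, on their centre line; the grasp point (between the pads) lies 19 mm behind it; z points along the fingers, y is the line along which they close (so a half turn about z gives the same grasp; the last joint's range is limited). The gripper opens to 88 mm and grips with 3 to 60 N. Pads are 18 mm wide; open, the fingers measure 123 mm over their backs; the gripper's body (75 mm by 187 mm) begins 45 mm behind the grasp point.
Start: joints at [-1.313, 0.264, 1.604, -0, 1.274, -0.037], TCP at [196.115, -645.877, 238.706] pointing down, gripper open.
Joint ranges: [-2.63, 2.63], [-0.94, 2.18], [0.31, 2.57], [-1.31, 4.45], [0, 2.66], [-2.55, 2.55]. Speed limits (rad/s): [2.57, 2.57, 3.14, 3.14, 3.14, 3.14].

### API

Orientations are given as a unit quaternion [w, x, y, z].
In Python, from station import * gives the robot as it stands. Calls block until the motion is done:
- movep(position, orientation): joint-space move of the TCP to a pose.
- line_to(position, rotation=None, feed=150, until_force=None): straight line of the TCP; rotation=None keeps the orientation; feed is the mean speed in mm/s. With until_force (N) it stops when the force on the tool has changed by that much, and returns True; else False.
- set_joints(angles): joint-space move.
- open_gripper() and close(force=None): open the fingers fully, or close them until they stop; force is the grip in N (None keeps the last).
- dwell(seconds).
- ik(position, orientation): joint angles nearest the present ones, or None.
- sense(): the state.
- snapshot(name): name is "scene" or "top" or "wrist"; returns a dict with "pixels" (384x512x3 uint8, blue, green, red), "intrinsics" (3x3 intrinsics, pixels), "view" (4x4, takes a point from world to camera coordinates). Camera axes: x right, y down, z forward; pixel columns grow to the right and rows downward; lengths in mm; the calibration is good to about 2 mm. The wrist camera is an equidistant fisheye: a pixel r from the principal point sees the ray r / f radians off the axis. A picture is of the moment at which its call begins. There is no depth.
A pose or a line that the arm cannot do raises PlanningError and nothing moves.
- close_job(): hands the job in; it is judged then, once.
The state is a dict: "clock": time; "joint_positions": joint angles; "qvel": joint speeds; "joint_torque": joint torques, N m; "eef_pos": TCP position; "orientation": TCP orientation; "force": force on the tool from outside, world axes, zero at the start; "torque": the same for the moment, N m; "gripper_width": finger opening in mm; "grip_force": force on a finger pad.
Only numpy, scipy, OpenCV 4.12 (cv2) and the standard library are available. Lean on these libraries where they do the work, as an engineer would, in place of code of your own. Each camera call takes 0.05 s, during which the arm holds its last target. There are 200 camera calls.

### The job

Three identical hinged tins of spare parts stand on the bench with their lids ajar. First press each lid down until it snaps and stays shut, so that nothing can spill; then lift all three tins clear of the bench, one after another, to compare their weights by feel, putting the lighter ones back down upright without dropping them. Finish while holding the heaviest tin level and still, its underside at least 10 cm above the bench, with the other two left standing shut on the bench and the other things on the bench undisturbed.

Things in the scene. Friction and masses are not known exactly. Their poses are not given: they have to be found in the camera images.
- tin_a: one of three identical hinged tins of plain bright metal, 64 mm front to back (its x) x 54 mm wide (its y) x 38 mm high when shut. Origin: centre of its underside; z up. The hinge runs along the back (+x), a small thumb lip marks the front (-x). A foam pad hides the contents
- tin_b: another of the three tins: same sizes, origin and axes as tin_a. The lower part of each tin, 28 mm high, has plain upright sides 54 mm apart; the lid is the top 10 mm and 1 mm narrower on each side, so closing along the tin's y grips the lower part
- tin_c: another of the three tins: same sizes, origin and axes as tin_a. Each tin weighs 0.1 to 0.5 kg with its contents; the heaviest outweighs the next by at least 0.14 kg, and where it stands changes from run to run
- tin_a_press (a point): where to press: on the top face of tin_a's lid, on its centre line, 12 mm behind the front edge; moves with the lid. When shut it lies 20 mm in front (-x) of the tin's origin and 38 mm above its underside. The hinge line lies 32 mm behind the origin, 28 mm up
- tin_b_press (a point): the same point on tin_b's lid
- tin_c_press (a point): the same point on tin_c's lid
- tin_a_lid (a joint): lid of tin_a, rad: 0 fully shut, grows as the front rises; starts at 0.25 to 0.5. A slightly stiff hinge keeps it where it is left. It swings down with under 1 N until about 0.1 rad, where a bead meets the tin's rim; about 6 N straight down at the press point snaps it over (at 0.06 to 0.08 rad) and it drops to 0. The bead then holds it until about 6 N pulls it up
- tin_b_lid (a joint): lid of tin_b, as tin_a_lid
- tin_c_lid (a joint): lid of tin_c, as tin_a_lid
- tape: bystander: roll of cream masking tape lying flat, 84 mm across, 30 mm high; origin at the centre of its underside
- device: bystander: silver box-shaped device standing upright, 24 x 42 mm, 131 mm high with its glass tank and mouthpiece; origin at the centre of its underside, z up
- dropper: bystander: milky dropper bottle with a blue cap, 38 mm across, 101 mm high; origin at the centre of its underside, z up
- driver: bystander: small screwdriver lying on the bench, 150 mm long along its x; origin at its middle, on the bench

How it is judged:
By the outcome, as a careful person would: the job done as asked, in the order asked, and still so for the second after the job is handed in, while the arm keeps its last pose, push and grip.
It also fails if it takes over 64 s, if anything falls off the work surface, if the arm or the gripper's body presses on something with over 40 N, if the wrist force passes 120 N, or if a joint passes its speed limit or range.

## Working session

There is one attempt and no reset: what is moved stays moved. The work goes in short steps, each a Python script; the robot and the scene stay as the last script left them, time stands still between calls to the robot, and variables do not carry over. Pictures are saved under pics/ and viewed, at most 10 in all, crops included, and the job is handed in when it is done.

```bash
mkdir -p pics; ls; python3 - <<'E'
from station import *
import cv2,numpy as np,pickle
d={}
for n in ("scene","top","wrist"):
    s=snapshot(n); d[n]=s; cv2.imwrite(f"pics/{n}0.png",s["pixels"])
    print(n,np.round(s["intrinsics"],1).tolist(),np.round(s["view"],3).tolist())
pickle.dump(d,open("d0.pkl","wb"))
st=sense(); print(st)
cv2.imwrite("pics/top0b.png",cv2.resize(d["top"]["pixels"],(800,600),interpolation=cv2.INTER_CUBIC))
cv2.imwrite("pics/scene0b.png",cv2.resize(d["scene"]["pixels"],(800,600),interpolation=cv2.INTER_CUBIC))
E
```

```text
pics
scene [[377.7, 0.0, 259.8], [0.0, 377.7, 194.8], [0.0, 0.0, 1.0]] [[0.313, 0.95, 0.01, -185.375], [0.594, -0.188, -0.782, -331.784], [-0.741, 0.251, -0.623, 1487.202], [0.0, 0.0, 0.0, 1.0]]
top [[362.5, 0.0, 243.5], [0.0, 362.5, 194.4], [0.0, 0.0, 1.0]] [[0.021, -1.0, -0.0, 2.347], [-0.981, -0.02, -0.193, 625.421], [0.193, 0.004, -0.981, 940.753], [0.0, 0.0, 0.0, 1.0]]
wrist [[297.3, 0.0, 259.0], [0.0, 297.3, 192.7], [0.0, 0.0, 1.0]] [[0.29, -0.957, -0.002, -673.303], [-0.924, -0.281, 0.258, -35.371], [-0.248, -0.073, -0.966, 388.548], [0.0, 0.0, 0.0, 1.0]]
{'clock': 0.15, 'joint_positions': array([-1.31290444e+00,  2.64565650e-01,  1.60501100e+00, -2.04431039e-05,
        1.27369599e+00, -3.69221825e-02]), 'qvel': array([-0.00033323, -0.00123477, -0.00406512, -0.00045201,  0.00260566,
        0.00037008]), 'joint_torque': array([ 8.02686081e-04, -5.02844560e+01, -3.57466972e+01,  7.29254284e-02,
        2.49130646e-02, -1.02270535e-04]), 'eef_pos': array([ 195.97257357, -645.3756869 ,  237.71038258]), 'orientation': array([-8.33795707e-04,  9.89154452e-01,  1.46876698e-01, -1.02329639e-04]), 'force': array([-0.31588172,  0.47892767, -0.89232444]), 'torque': array([-0.03788646, -0.02687683,  0.0026925 ]), 'grip_force': 0.0, 'gripper_width': 88.22914405138036}
```

View pics/top0b.png

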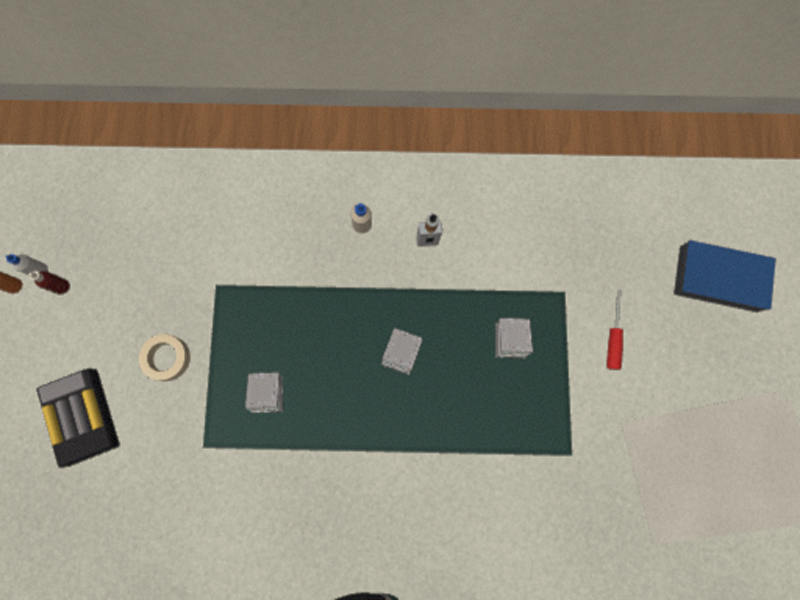

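View pics/scene0b.png

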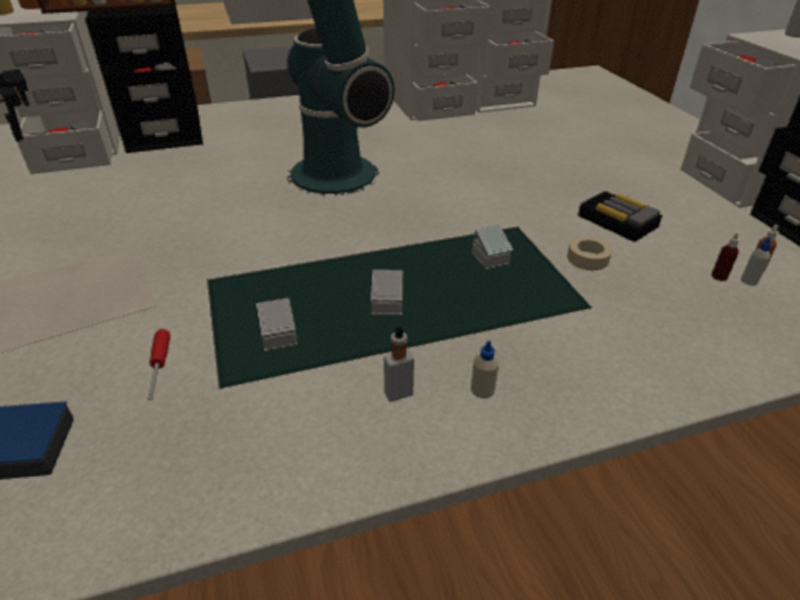

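```bash
cat > h.py <<'E'
import numpy as np,cv2
def ray(s,uv,fish=False):
    K=s["intrinsics"];V=s["view"];x=(uv[0]-K[0,2])/K[0,0];y=(uv[1]-K[1,2])/K[1,1]
    if fish:
        r=np.hypot(x,y);k=np.sin(r)/max(r,1e-9);d=np.array([x*k,y*k,np.cos(r)])
    else: d=np.array([x,y,1.])
    R=V[:3,:3];return -R.T@V[:3,3],R.T@d
def plane(s,uv,z,fish=False):
    o,d=ray(s,uv,fish);return o+d*(z-o[2])/d[2]
def meet(rs):
    A=np.zeros((3,3));b=np.zeros(3);P=[]
    for o,d in rs:
        d=d/np.linalg.norm(d);M=np.eye(3)-np.outer(d,d);A+=M;b+=M@o;P.append((o,M))
    p=np.linalg.solve(A,b);return p,[np.linalg.norm(M@(p-o)) for o,M in P]
E
python3 - <<'E'
import pickle,cv2,numpy as np
from h import *
d=pickle.load(open("d0.pkl","rb"))
T=[(264,392),(402,351),(514,338)];S=[(492,247),(387,292),(276,324)]
rows=[]
for n,L in(("top",T),("scene",S)):
    r=[]
    for u,v in L:
        u=int(u*.64);v=int(v*.64)
        print(n,u,v,plane(d[n],(u,v),30).round())
        c=d[n]["pixels"][v-20:v+20,u-18:u+18];r.append(cv2.resize(c,None,fx=7,fy=7,interpolation=cv2.INTER_CUBIC))
    rows.append(np.hstack(r))
m=np.vstack(rows);print(m.shape);cv2.imwrite("pics/crops.png",m)
E
```

```text
top 168 250 [470. 221.  30.]
top 257 224 [547. -24.  30.]
top 328 216 [ 574. -224.   30.]
scene 314 158 [474. 216.  30.]
scene 247 186 [549. -24.  30.]
scene 176 207 [ 580. -226.   30.]
(560, 756, 3)
```

View pics/crops.png

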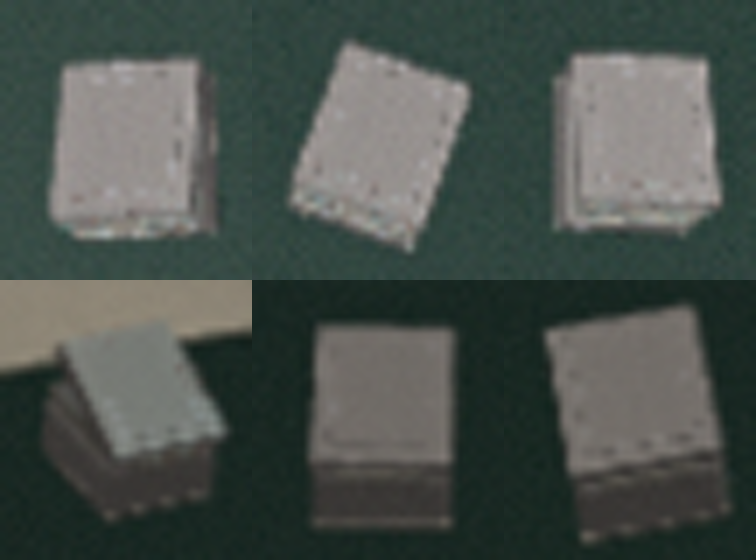

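The top crops show all three lids open, with the front toward the robot. Tin 1 and tin 3 have yaw near 0, and tin 2 is about -0.4. Next I'll take wrist views over the tins.

```bash
cat >> h.py <<'E'
def q(psi): return [0.,float(np.cos(psi/2)),float(np.sin(psi/2)),0.]
E
python3 - <<'E'
from station import *
from h import *
import pickle
d={}
for i,p in enumerate([(560,-150,230),(500,150,230)]):
    print(ik(p,q(0)))
    movep(p,q(0)); s=snapshot("wrist"); d[i]=s
    print(s["view"].round(3).tolist(), sense()["clock"], ray(s,(0,0))[0].round())
    cv2.imwrite(f"pics/w{i}.png",s["pixels"])
pickle.dump(d,open("w.pkl","wb"))
m=np.hstack([d[0]["pixels"],d[1]["pixels"]]);cv2.imwrite("pics/w.png",cv2.resize(np.vstack([d[0]["pixels"],d[1]["pixels"]]),(400,600),interpolation=cv2.INTER_AREA))
E
```

```text
[-3.04676909e-01  9.06416884e-02  1.82256308e+00 -4.44089210e-16
  1.22838789e+00  1.26611942e+00]
[[-0.001, -1.0, -0.0, -149.56], [-0.966, 0.001, 0.258, 507.572], [-0.258, 0.001, -0.966, 524.41], [0.0, 0.0, 0.0, 1.0]] 2.4 [ 626. -151.  375.]
[ 2.43738939e-01 -2.09415069e-02  1.93788254e+00 -4.44089210e-16
  1.22465162e+00  1.81453527e+00]
[[-0.001, -1.0, -0.0, 150.181], [-0.966, 0.001, 0.258, 449.892], [-0.258, 0.0, -0.966, 508.742], [0.0, 0.0, 0.0, 1.0]] 3.6167 [566. 149. 375.]
```

View pics/w0.png

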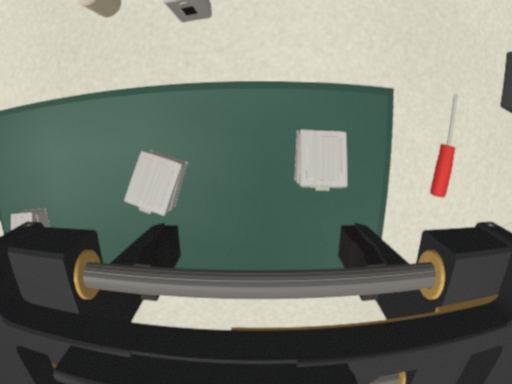

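View pics/w1.png

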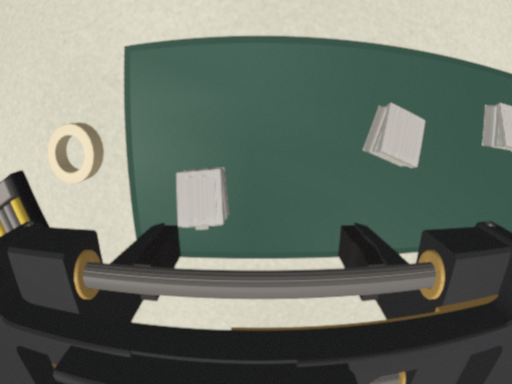

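```bash
python3 - <<'E'
from h import *
import pickle
w=pickle.load(open("w.pkl","rb"))
ims=[]
for i,(u,v) in [(0,(323,159)),(0,(156,183)),(1,(203,198)),(1,(396,135))]:
    u0,v0=u-40,v-40
    c=cv2.resize(w[i]["pixels"][v0:v0+80,u0:u0+80],(400,400)[:2],interpolation=cv2.INTER_CUBIC)[:, :]
    c=cv2.resize(c,(300,300)) if 0 else c
    for k in range(0,400,50): # ticks of 10 px
        cv2.putText(c,str(u0+k//5),(k,8),0,.3,(0,255,255),1);cv2.putText(c,str(v0+k//5),(0,k+4),0,.3,(0,255,255),1)
        c[::10,k]=(0,255,255);c[k,::10]=(0,255,255)
    ims.append(c[40:340])
cv2.imwrite("pics/q.png",np.vstack([np.hstack(ims[:2]),np.hstack(ims[2:])]))
E
```

```text
(no output)
```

View pics/q.png

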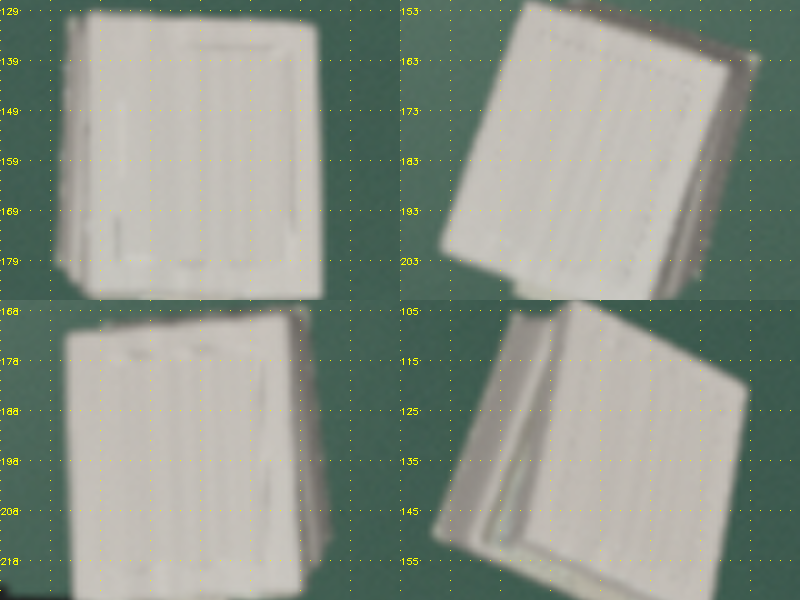

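```bash
python3 - <<'E'
from h import *
import pickle
w=pickle.load(open("w.pkl","rb"));t=pickle.load(open("d0.pkl","rb"))["top"]
C={'t3':(0,(300.6,129.4),(346.2,132),(300.6,186.4),(347.4,186.4)),
'2a':(0,(141.4,151.4),(182,164.2),(124,200.6),None),
't1':(1,(176.2,172.4),(220.4,169.2),(178,225.6),(223.4,224.8)),
'2b':(1,(390.6,103),(425.6,120.2),(380.4,151),(418.6,163))}
for k,(i,*c) in C.items():
    L,R=[plane(w[i],x,37.5,True) for x in c[:2]]
    e=L-R;psi=np.arctan2(-e[0],e[1]);ax=np.array([np.cos(psi),np.sin(psi),0])
    print(k,'width',np.linalg.norm(e).round(1),'psi',psi.round(3),'origin',((L+R)/2-35*ax).round(1))
T={'t3':((319.7,203.9),(338.9,204.9)),'t1':((158.9,239.3),(178.1,238.6))}
for k,uv in T.items():
    for j in(0,1):
        p,e=meet([ray(w[C[k][0]],C[k][1+j],True),ray(t,uv[j])]);print(k,j,p.round(1),np.round(e,1))
for j in (1,2,3):
    p,e=meet([ray(w[0],C['2a'][j],True),ray(w[1],C['2b'][j],True)]);print('t2',j,p.round(1),np.round(e,1))
E
```

```text
t3 width 54.1 psi -0.027 origin [ 573.9 -223.8   37.5]
2a width 53.6 psi -0.319 origin [545.2 -23.4  37.5]
t1 width 53.6 psi 0.06 origin [467.6 219.1  37.5]
2b width 54.3 psi -0.318 origin [545.  -22.8  37.5]
t3 0 [ 608.8 -200.2   28.6] [1.3 1.3]
t3 1 [ 607.5 -256.7   23.3] [0.6 0.6]
t1 0 [499.3 249.1  29.9] [1. 1.]
t1 1 [502.3 195.6  27.1] [0.2 0.2]
t2 1 [586.8  -8.5  36.5] [0. 0.]
t2 2 [569.9 -59.7  37.1] [0.1 0.1]
t2 3 [530.5  11.7  57.2] [0.4 0.4]
```

Positions agree: tin 2's back edge triangulates to z = 36.5–37.1 (should be about 37), and the lid widths come to about 54 mm. I'll press the lids now.

```bash
cat >> h.py <<'E'
TINS={1:((467.6,219.1),.06),2:((545.1,-23.1),-.318),3:((573.9,-223.8),-.027)}
E
python3 - <<'E'
from station import *
from h import *
import pickle
close(10); d={}
for k in (1,2,3):
    (x,y),psi=TINS[k]; px,py=x-20*np.cos(psi),y-20*np.sin(psi)
    movep((px,py,85),q(psi))
    hit=line_to((px,py,31),feed=30,until_force=18)
    s=sense(); print(k,hit,s["eef_pos"].round(1),s["force"].round(1),round(s["clock"],2))
    line_to((px,py,95),feed=150)
    if k==2:
        d['a']=snapshot("wrist")
movep((560,-150,230),q(0)); d[0]=snapshot("wrist")
pickle.dump(d,open("w2.pkl","wb")); print(sense()["clock"])
d['t']=snapshot("top");d['s']=snapshot("scene")
pickle.dump(d,open("w2.pkl","wb"))
r=[cv2.resize(d['s']["pixels"][v-20:v+20,u-18:u+18],None,fx=7,fy=7,interpolation=cv2.INTER_CUBIC) for u,v in((314,158),(247,186),(176,207))]
p=cv2.resize(d[0]["pixels"][90:230],(756,207),interpolation=cv2.INTER_CUBIC)
cv2.imwrite("pics/p.png",np.vstack([np.hstack(r),p]))
E
```

```text
1 True [447.6 218.1  37.9] [-4.1 -1.5  9.6] 7.08
2 True [526.1 -16.8  37.9] [-3.5  0.1 10. ] 10.04
3 True [ 554.  -223.5   38. ] [-3.3  1.9  8.3] 12.93
14.175
```

View pics/p.png

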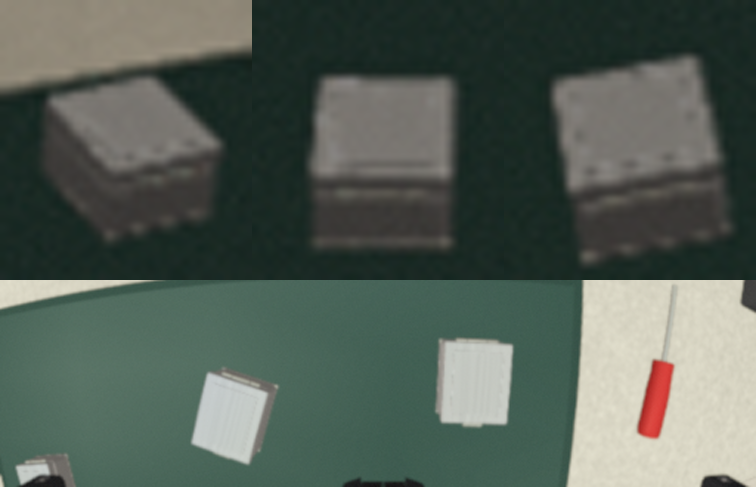

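All three lids stopped at z = 37.9–38.0 mm, and the picture shows them flat. Now I'll weigh the tins.

```bash
cat >> h.py <<'E'
from station import *
def fz(n=8):
    a=[]
    for _ in range(n):
        dwell(.05); s=sense(); a.append(np.r_[s["force"],s["torque"],s["joint_torque"][1]])
    return np.mean(a,0)
def grab(k,z=4):
    (x,y),psi=TINS[k]; movep((x,y,80),q(psi)); dwell(.3); b=fz()
    line_to((x,y,z),feed=100); close(30); s=sense(); print(k,'width',round(s["gripper_width"],1),s["eef_pos"].round(1))
    line_to((x,y,80),feed=100); dwell(.4); d=fz()-b
    print(k,'dF',d.round(2),'w',round(sense()["gripper_width"],1),'t',round(sense()["clock"],2)); return d
def put(k,z=4):
    (x,y),psi=TINS[k]; line_to((x,y,z+15),feed=120); line_to((x,y,z+.3),feed=30); dwell(.2)
    open_gripper(); line_to((x,y,80),feed=120)
E
python3 - <<'E'
from h import *
open_gripper(); grab(3)
s=snapshot("scene");cv2.imwrite("pics/l3.png",cv2.resize(s["pixels"][120:260,100:360],None,fx=3,fy=3,interpolation=cv2.INTER_CUBIC))
E
```

```text
3 width 53.9 [ 574.  -223.8    4.3]
3 dF [ 0.25 -0.   -2.25 -0.02  0.   -0.01 -1.14] w 53.6 t 20.23
```

View pics/l3.png

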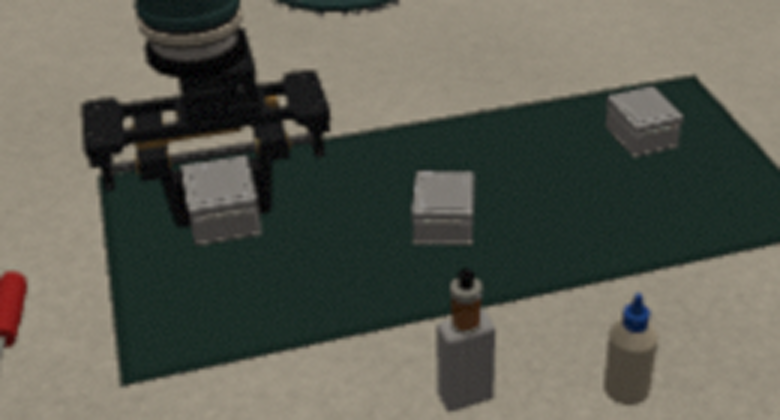

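Tin 3 is at about (220,200), lifted, level and shut, and weighs about 2.25 N. Now I'll put it back and lift tin 2.

```bash
python3 - <<'E'
from h import *
put(3); grab(2); put(2); grab(1); print(sense()["clock"])
E
```

```text
2 width 53.7 [545.3 -23.    4.3]
2 dF [-0.17 -0.08 -3.72  0.02  0.01 -0.01 -2.09] w 53.6 t 27.98
1 width 53.8 [467.7 219.1   4.2]
1 dF [ 0.16 -0.1  -2.02 -0.01  0.    0.01 -0.71] w 53.3 t 35.84
35.8417
```

Tin 2 is the heaviest (3.7 N against 2.25 and 2.0 N). I'll put tin 1 down and hold tin 2.

```bash
python3 - <<'E'
from h import *
put(1); (x,y),psi=TINS[2]
movep((x,y,80),q(psi)); line_to((x,y,4),feed=100); close(30)
line_to((x,y,145),feed=120); dwell(.8); s=sense()
print(s["eef_pos"].round(1),round(s["gripper_width"],1),s["force"].round(1),s["clock"])
p=snapshot("scene");cv2.imwrite("pics/end.png",cv2.resize(p["pixels"][110:280,80:410],None,fx=2.4,fy=2.4,interpolation=cv2.INTER_CUBIC))
E
```

```text
[545.1 -23.1 145.1] 53.7 [-0.9 -0.5 -4.1] 43.425
```

View pics/end.png

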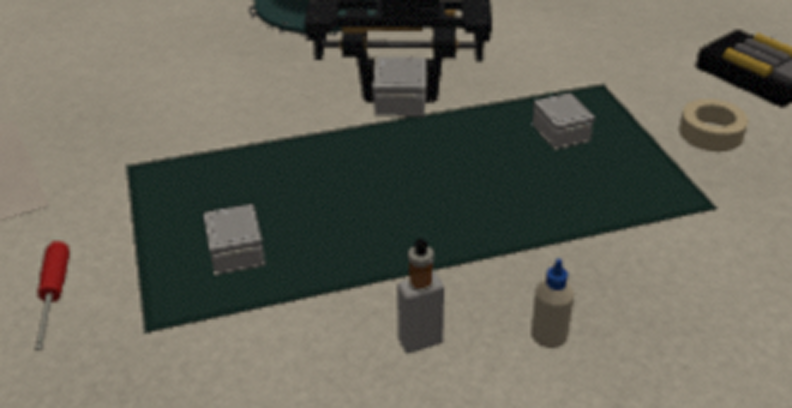

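The picture shows tin 2 held level near (400,85). The other two tins stand shut at (233,240) and (563,120), and the bystanders are where they were.

```bash
python3 -c "
from station import *
print(close_job())"
```

```text
the job is handed in; nothing more can be done
None
```

Job handed in at about 43 s of the 64 s limit: all three lids pressed shut, and the heaviest tin (the middle one, about 0.38 kg against 0.23 and 0.21 kg) is held level and still, its underside about 14 cm above the bench, with the other two standing shut.

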